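Stack the rasp tote on the blanks tote, turned end for end

TASK

Pick up the red rasp tote by its post, turn it half a turn so that its white end lies over the green end of the green tote, and stack it there: set its lugs gently on the yellow strips, feel along for the pockets, and leave it with all four lugs dropped fully home in them, level and let go. Do not nest it down onto the wooden blanks or force it, and leave the other things on the bench alone.

Things in the scene. Friction and masses are not known exactly. Their poses are not given: they have to be found in the camera images.
- tote: Loose red open-topped tote with one white end, 0.4 to 0.65 kg: 230 mm long (x), 120 wide (y), walls 70 high. Origin: centre of its underside; +x points to its white end, z up. In its middle stands a square wooden post, 30 x 30 mm, faces along x and y, top 130 mm above the underside. Its files are fixed in it. At the start it stands on the bench, white end pointing as the green tote's within 40 degrees.
- tote_grip (a point): Grip point on the axis of the post, 105 mm above the tote's underside (25 mm below the post's top, 35 mm above the tote's walls); axes as the tote's. A firm grip from above holds the tote. Resting on the strips this point is 192 mm above the bench, home in the pockets 185 mm, wrongly nested about 135 mm.
- tote_lug (a point): Centre of the underside of one of the red tote's four dark wooden lugs. They are 16 mm long (x) and 14 mm high, undersides 10 mm above the tote's underside, and stick out 14 mm from both long sides, at x = +100 mm and x = -45 mm from the tote's centre. This is the one at x = +100 on the +y side.
- tote_white_end (a point): Point in the middle of the red tote's white end face, 65 mm above its underside.
- base: Green tote with one white end, screwed to the bench: 270 mm long (x), 148 wide (y), inside 250 x 128. Origin: centre of its underside; +x points to its white end. Long walls 10 mm thick, 90 high; end walls 78 high. The red tote goes between the long walls with 4 mm play each side. Two wooden blanks lie in it.
- base_slot (a point): Mouth of one of four open slots, 28 mm long and 50 deep, in the tops of the green tote's long walls at x = +100 and x = -45 mm from its centre (this one: +100, +y side). With both white ends the same way the red tote's lugs fall in them and it nests on the blanks. Turned half a turn, its lugs come at x = -100 and +45 mm, over the yellow strips.
- base_top (a point): Point over the green tote's centre, 97 mm above the bench: the height of the tops of the yellow strips on its rims. The strips are 7 mm high and have four pockets 19 mm long (x) for the lugs, down to the rim. All are clamped together at an unreported place: the turned red tote drops home with its centre anywhere from -10 to +10 mm along x from this point; find it by sliding lightly along x.
- blank0: Loose wooden blank lying inside the green tote, 100 x 36 mm, 42 mm high, with a round tenon; origin under its centre. The red tote must not press on it.
- blank1: Second such blank beside it in the green tote.
- rasp_white: Rasp with white handle lying on the far part of the bench, 275 mm long, 20 mm high; origin near its middle. Bystander.
- rasp_brown: Rasp with brown handle, same size, origin near its middle. Bystander.
- mallet: Wooden mallet lying on the bench, head 110 x 70 x 70 mm, origin under its head. Bystander.
- glue: Glue jar, 60 mm wide, 120 mm high, origin under its centre. Bystander.
- mug: White mug, 80 mm wide, 90 mm high, origin under its centre. Bystander.

How it is judged:
By the outcome, as a careful person would: the job done as asked, in the order asked, and still so for the second after the job is handed in, with the robot touching nothing.
It also fails if it takes over 51 s, if anything falls off the work surface, if the arm or the gripper's body presses on something with over 40 N, if the wrist force passes 120 N, or if a joint passes its speed limit or range.

ROBOT

A 6-joint arm with a two-finger parallel gripper is mounted at the origin on the work surface. World frame = base frame: x ahead of the robot, y to its left, z up, the work surface at z = 0. Lengths are in mm, angles in degrees, forces in N, time in s.
With the tool pointing down it reaches from about 300 to 875 mm from the base axis. Payload 6.4 kg.
Tool frame: the origin (TCP) lies between the finger pads; the fingertips stand 8 mm ahead of it and the grasp point (between the pads) lies 11 mm behind it; x points along the fingers, y is the direction in which the jaws open and shut, and the axes are right-handed (so a half turn about x gives the same grasp; the last joint's range is limited). The gripper opens to 88 mm and grips with 3 to 60 N. Pads are 18 mm wide; open, the fingers measure 123 mm over their backs; the gripper's body (75 mm by 187 mm) begins 45 mm behind the grasp point.
Start: joints at [-78.169, 10.359, 92.074, -0, 77.567, -11.82], TCP at [230.693, -526.709, 246.714] pointing down, gripper open.
Joint ranges: [-171.53, 171.53], [-51.25, 118.39], [17.06, 147.69], [-65.23, 245.23], [0, 150.52], [-178.68, 178.68]. Speed limits (degrees/s): [147.25, 147.25, 172.46, 180, 180, 180].

INTERFACE

Orientations are given as [roll, pitch, yaw] about the fixed x, y, z axes, in that order (R = Rz(yaw) Ry(pitch) Rx(roll)).
In Python, from station import arm gives the robot as it stands. The module is installed in compiled form; this text tells all that it offers.
- The arm moves only by the shell command python3 -m pendant 'ROWS' [OPENING] [FORCE]. ROWS is JSON, a list of rows, each an object of numbers: "tx", "ty", "tz": the shift along the tool's x, y, z in m; "rx", "ry", "rz": the turn, a rotation vector about the tool's x, y, z in degrees. A call has 1 to 10 rows; each row shifts and turns the commanded pose from where the row before left it, along the tool's axes as they then stand; what a row does not reach is not made up. A row lasts 1/12 s, in which the tool goes at most 41.7 mm and 7.16 degrees, less where a joint would pass 70% of its speed; a pose out of reach is approached as far as the arm can. A call is refused whole if a number of a shift passes 0.0417 or a number of a turn 7.16, either way. A call with a gripper value outside its range is refused whole. OPENING is the closure in counts, from 0 (fully open) to 255 (shut), set as the call begins (- or left out, the last holds). The fingers move at their own pace and stop on an object; FORCE is the grip in N (left out, the last holds). Time passes only in rows, so rows that do not move let the fingers close. It gives the time, the measured TCP pose, the force and the opening at its end, in the units of the state.
- arm.read_state(): the state, without advancing time (a new reading comes with each control period).
- arm.grab_frame(name): name is "scene" or "top"; returns the picture (420x560x3 uint8, red, green, blue); there is no depth.
- arm.calibration(name): a dict with "mtx" (3x3 intrinsics, pixels), "dist_coeffs" ([k1, k2, p1, p2, k3] as OpenCV has them; the pictures are not rectified), "cam_to_world" (4x4, takes a point from camera to world coordinates). Camera axes: x right, y down, z forward; pixel columns grow to the right and rows downward; lengths in mm; the calibration is good to about 2 mm. A picture is of the moment at which its call begins. calibration takes no time and is no camera call.
- arm.job_done(): hands the job in, once; it reports no verdict.
The state is a dict: "time_s": time; "q": joint angles; "qvel": joint speeds; "joint_efforts": joint torques, N m; "position": TCP position; "tool_rot": TCP orientation; "ft_force": force on the tool from outside, world axes, zero at the start; "torque": the same for the moment, N m; "gripper_width": opening from 0.0 (shut) to 1.0 (fully open).
Only numpy, scipy, OpenCV 4.12 (cv2) and the standard library are available. Lean on these libraries where they do the work, as an engineer would, in place of code of your own. Each camera call takes 0.05 s, during which the arm holds its last target.

## Working session

There is one attempt and no reset: what is moved stays moved. The work goes in short steps, Python scripts to look and compute and a shell command to move; the robot and the scene stay as the last step left them, time stands still between calls to the robot, and variables do not carry over. Pictures are saved under pics/ and viewed, and the job is handed in when it is done.

```bash
mkdir -p pics; ls; python3 - <<'E'
from station import arm
import cv2,numpy as np
s=arm.read_state()
print(s)
for n in("scene","top"):
    im=arm.grab_frame(n); cv2.imwrite(f"pics/{n}0.png",im[:,:,::-1]); np.save(f"pics/{n}0.npy",im)
    c=arm.calibration(n); print(n,{k:np.round(np.array(v),3).tolist() for k,v in c.items()})
E
```

```text
pics
{'time_s': 0.0, 'q': array([-7.81684471e+01,  1.03991578e+01,  9.21315411e+01, -2.01735731e-03,
        7.75669119e+01, -1.18196309e+01]), 'qvel': array([ 0.03928702, -0.05528937, -0.03276   ,  0.05854029, -0.0666692 ,
        0.02421304]), 'joint_efforts': array([ 2.52655380e-03, -4.33861542e+01, -3.41847074e+01,  7.04359473e-02,
        3.86656530e-02, -1.43782463e-04]), 'position': array([ 230.57306084, -526.17767165,  245.83794184]), 'tool_rot': array([-100.66384126,   89.90236935,  102.98777855]), 'ft_force': array([-0.72906366, -0.57088687,  0.3774313 ]), 'torque': array([-0.01096706,  0.03067582, -0.02986722]), 'gripper_width': 1.0014130652108357}
scene {'mtx': [[472.076, 0.0, 286.062], [0.0, 472.076, 207.716], [0.0, 0.0, 1.0]], 'dist_coeffs': [-0.164, 0.0, 0.0, 0.0, 0.0], 'cam_to_world': [[-0.066, 0.642, -0.764, 1436.497], [0.998, 0.045, -0.049, 44.475], [0.003, -0.765, -0.644, 815.892], [0.0, 0.0, 0.0, 1.0]]}
top {'mtx': [[486.533, 0.0, 281.448], [0.0, 486.533, 207.026], [0.0, 0.0, 1.0]], 'dist_coeffs': [-0.078, 0.0, 0.0, 0.0, 0.0], 'cam_to_world': [[-0.015, -0.994, 0.108, 453.628], [-1.0, 0.015, 0.007, -13.523], [-0.009, -0.108, -0.994, 1456.861], [0.0, 0.0, 0.0, 1.0]]}
```

View pics/scene0.png

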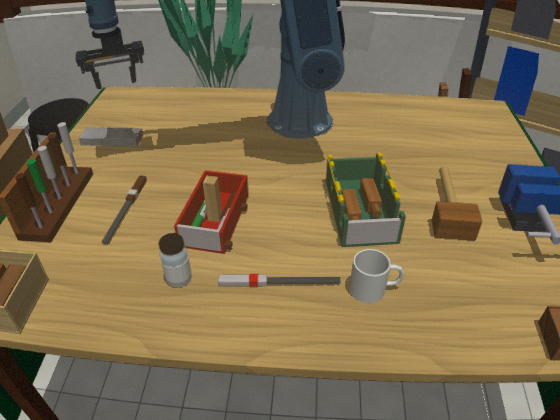

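View pics/top0.png

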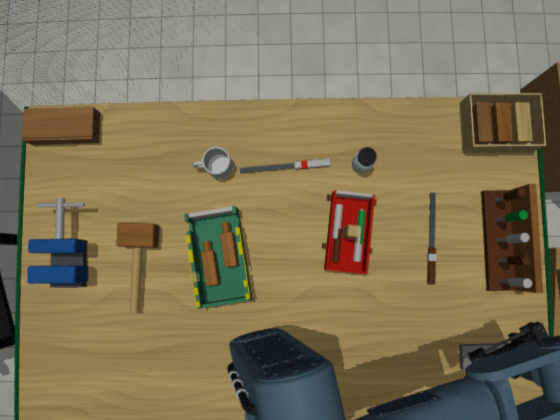

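The scene view shows the red tote around (213,212) and the green tote around (363,200). The top view shows them at (350,233) and (218,257), with both white ends towards the top of the picture. Next I'll measure corners by colour masks.

```bash
cat > h.py <<'E'
import numpy as np,cv2
from station import arm
def cal(n):
    c=arm.calibration(n); return np.array(c["mtx"]),np.array(c["dist_coeffs"]),np.array(c["cam_to_world"])
def onplane(n,uv,z):
    K,D,T=cal(n); uv=np.array(uv,float).reshape(-1,1,2)
    p=cv2.undistortPoints(uv,K,D).reshape(-1,2); d=np.c_[p,np.ones(len(p))]@T[:3,:3].T; o=T[:3,3]
    return o+d*((z-o[2])/d[:,2])[:,None]
def proj(n,P):
    K,D,T=cal(n); Ti=np.linalg.inv(T); 
    return cv2.projectPoints(np.array(P,float).reshape(-1,3),cv2.Rodrigues(Ti[:3,:3])[0],Ti[:3,3],K,D)[0].reshape(-1,2)
def hsv(im): return cv2.cvtColor(im,cv2.COLOR_RGB2HSV)
def biggest(m):
    c,_=cv2.findContours(m.astype(np.uint8),cv2.RETR_EXTERNAL,cv2.CHAIN_APPROX_NONE); return max(c,key=cv2.contourArea)
E
python3 - <<'E'
import numpy as np,cv2
t=np.load("pics/top0.npy")
a=cv2.resize(t[180:290,310:390],None,fx=5,fy=5,interpolation=cv2.INTER_CUBIC)
b=cv2.resize(t[195:315,175:260],None,fx=4.6,fy=4.6,interpolation=cv2.INTER_CUBIC)
H=max(a.shape[0],b.shape[0]);o=np.zeros((H,a.shape[1]+b.shape[1],3),np.uint8)
o[:a.shape[0],:a.shape[1]]=a;o[:b.shape[0],a.shape[1]:]=b
cv2.imwrite("pics/zoom0.png",o[:,:,::-1]);print(o.shape)
E
```

```text
(552, 791, 3)
```

View pics/zoom0.png

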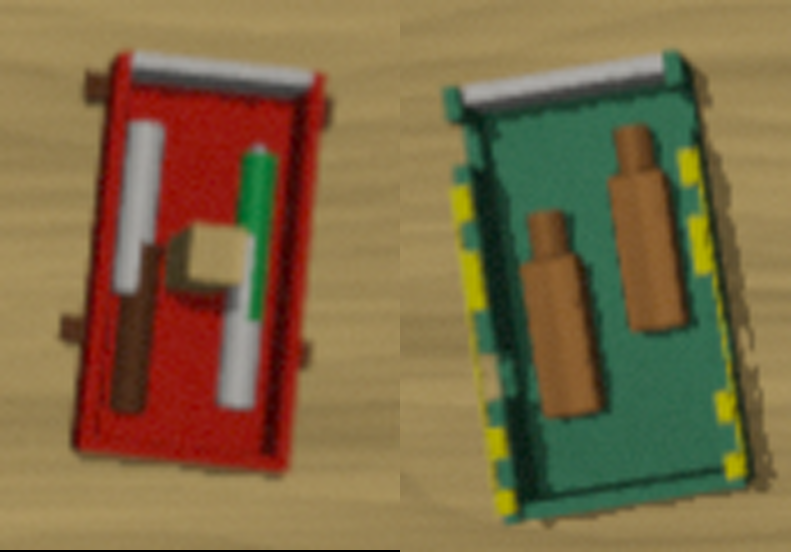

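```bash
python3 - <<'E'
from h import *
t=np.load("pics/top0.npy"); h=hsv(t)
y=((abs(h[...,0].astype(int)-28)<6)&(h[...,1]>200)&(h[...,2]>120)).astype(np.uint8)
y[:, :175]=0;y[:,260:]=0
n,l,st,ce=cv2.connectedComponentsWithStats(y)
for i in range(1,n):
    if st[i,4]>3: print("yel",st[i],ce[i].round(1),onplane("top",ce[i],97)[0].round(1))
def zA(p): p=np.array(p,float).reshape(-1,2); return (p+.5)/5-.5+[310,180]
def zB(p): p=np.array(p,float).reshape(-1,2)-[400,0]; return (p+.5)/4.6-.5+[175,195]
print("post",onplane("top",zA([218,252]),130))
print("red TL TR BR BL",onplane("top",zA([[125,55],[322,75],[287,470],[80,452]]),70).round(1))
print("red white mid",onplane("top",zA([[225,62]]),70).round(1))
G=onplane("top",zB([[665,55],[685,55],[748,487],[505,522],[445,90],[462,90]]),90).round(1);print("green",G)
# post top mask top
s=np.load("pics/scene0.npy")
a=cv2.resize(s[165:255,170:260],None,fx=4.4,fy=4.4,interpolation=cv2.INTER_CUBIC)
b=cv2.resize(s[150:250,320:410],None,fx=4.4,fy=4.4,interpolation=cv2.INTER_CUBIC)
o=np.zeros((440,792,3),np.uint8);o[:a.shape[0],:a.shape[1]]=a;o[:b.shape[0],a.shape[1]:]=b
cv2.imwrite("pics/zoom1.png",o[:,:,::-1]);print(a.shape)
E
```

```text
yel [236 228   5   8  26] [237.8 231.1] [535.8 119.8  97. ]
yel [187 236   4   7  22] [188.1 239.1] [515.2 259.7  97. ]
yel [238 242   5  12  44] [240.1 247.6] [489.4 113.4  97. ]
yel [189 250   4  13  40] [190.5 255.8] [468.4 252.7  97. ]
yel [244 280   4   6  21] [245.5 282.9] [391.7  99.3  97. ]
yel [194 288   4   7  22] [195.5 290.6] [371.9 238.4  97. ]
yel [246 294   4   5  18] [247.4 295.8] [356.1  94.3  97. ]
yel [196 302   4   5  18] [197.5 303.8] [335.6 233.   97. ]
post [[ 531.88117397 -198.78933337  130.        ]]
red TL TR BR BL [[ 649.7 -157.    70. ]
 [ 636.4 -270.3   70. ]
 [ 411.2 -242.8   70. ]
 [ 423.3 -125.7   70. ]]
red white mid [[ 644.8 -214.5   70. ]]
green [[605.9 135.9  90. ]
 [605.7 123.5  90. ]
 [342.6  87.   90. ]
 [323.1 234.5  90. ]
 [586.3 272.   90. ]
 [586.1 261.4  90. ]]
(396, 396, 3)
```

View pics/zoom1.png

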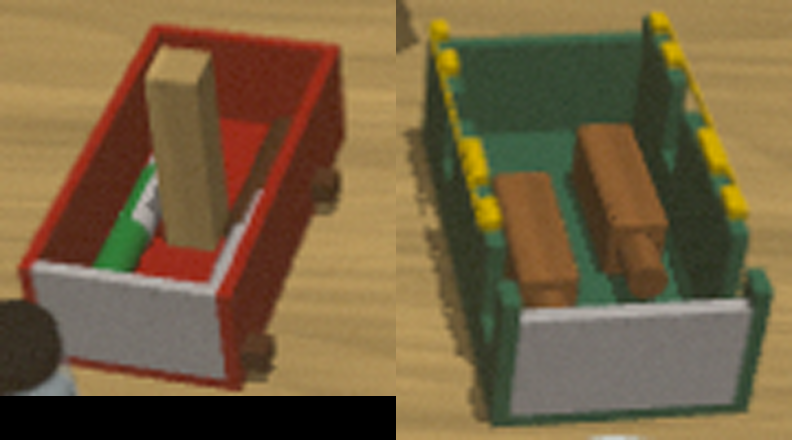

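```bash
cat >> h.py <<'E'
from scipy.spatial.transform import Rotation as Ro
def tool():
    s=arm.read_state(); R=Ro.from_euler('xyz',s['tool_rot'],degrees=True).as_matrix(); return s,s['position'],R
def yawy(R): return np.degrees(np.arctan2(R[1,1],R[0,1]))
def goto(target,yaw_y):
    """delta in tool axes for TCP target (mm), tool down with y-axis yaw"""
    s,p,R=tool(); d=R.T@(np.array(target)-p)
    c,sn=np.cos(np.radians(yaw_y)),np.sin(np.radians(yaw_y))
    x=np.array([0,0,-1.]);y=np.array([c,sn,0]);Rt=np.c_[x,y,np.cross(x,y)]
    rv=Ro.from_matrix(R.T@Rt).as_rotvec(degrees=True)
    print("t",round(s['time_s'],2),"pos",p.round(1),"yaw_y",yawy(R).round(2),"tilt",R[:2,0].round(4),"q",s['q'].round(1),"F",s['ft_force'].round(1),"T",s['torque'].round(2),"gw",round(s['gripper_width'],3))
    print("delta tool mm",d.round(1),"rotvec",rv.round(2))
E
python3 - <<'E'
from h import *
s,p,R=tool(); print(R.round(3)); 
goto([531.9,-198.8,150],0)
def zC(p): p=np.array(p,float).reshape(-1,2); return (p+.5)/4.4-.5+[170,165]
print("post scene",onplane("scene",zC([183,66]),130).round(1))
print("whitetop mid scene z70",onplane("scene",zC([[35,265],[217,290],[155,28],[340,47]]),70).round(1))
# yellow profiles
t=np.load("pics/top0.npy").astype(float); Y=np.minimum(t[...,0],t[...,1])-t[...,2]
yaw=np.radians(8.1);u=np.array([np.cos(yaw),np.sin(yaw)]);v=np.array([-u[1],u[0]]);C=np.array([464.4,179.3])
for side in(1,-1):
  xs=np.arange(-150,150,2.);acc=0
  for w in (66,68,70,72):
    P=np.c_[C+xs[:,None]*u+side*w*v,np.full(len(xs),97.)];q=proj("top",P).astype(np.float32)
    acc=acc+cv2.remap(Y.astype(np.float32),q[:,0].reshape(-1,1),q[:,1].reshape(-1,1),cv2.INTER_LINEAR).ravel()/4
  hi=np.percentile(acc,90);th=(hi+30)/2
  cr=[round(xs[i]+2*(th-acc[i])/(acc[i+1]-acc[i]),1) for i in range(len(xs)-1) if (acc[i]-th)*(acc[i+1]-th)<0]
  print(side,hi.round(),cr)
E
```

```text
[[-0.     0.401 -0.916]
 [ 0.001 -0.916 -0.401]
 [-1.    -0.001 -0.   ]]
t 0.1 pos [ 230.6 -526.2  245.9] yaw_y -66.35 tilt [-0.0003  0.0015] q [-78.2  10.4  92.1  -0.   77.6 -11.8] F [ 0.1  0.1 -0.4] T [-0.03  0.    0.02] gw 1.006
delta tool mm [  96.3 -178.9 -407.3] rotvec [-6.635e+01 -6.000e-02  7.000e-02]
post scene [[ 529.4 -196.5  130. ]]
whitetop mid scene z70 [[ 632.7 -264.3   70. ]
 [ 644.9 -162.3   70. ]
 [ 412.3 -242.5   70. ]
 [ 424.5 -125.4   70. ]]
1 133.0 [np.float64(-126.6), np.float64(-113.2), np.float64(-92.6), np.float64(-75.5), np.float64(-2.3), np.float64(31.0), np.float64(52.7), np.float64(71.8)]
-1 158.0 [np.float64(-125.5), np.float64(-112.4), np.float64(-91.8), np.float64(-74.9), np.float64(-1.6), np.float64(32.2), np.float64(53.1), np.float64(72.8)]
```

The two cameras agree to about 2 mm:

| Item | Position (mm) | Yaw |
|---|---|---|
| Red tote post | (531, -198) | -7.4° |
| Green tote centre | (464.4, 179.3) | 8.1° |
| Pockets, seen between the yellow pieces | about -2.6 along the base's x | – |

I'll grip with the jaws along the tote's x, so joint 6 goes from -13° to -167°.

```bash
python3 -m pendant '[{"rx":-6.55},{"rx":-6.55},{"rx":-6.55},{"rx":-6.55},{"rx":-6.55},{"rx":-6.55},{"rx":-6.55},{"rx":-6.55},{"rx":-6.55},{}]' 0 60; python3 -c "
from h import *
goto([530.8,-198,170],-7.4)"
```

```text
t 0.1 pos [ 230.6 -526.2  245.9] yaw_y -66.35 tilt [-0.0003  0.0015] q [-78.2  10.4  92.1  -0.   77.6 -11.8] F [ 0.1  0.1 -0.4] T [-0.03  0.    0.02] gw 1.006
delta tool mm [  76.3 -180.1 -406.7] rotvec [-58.95  -0.06   0.07]validation failed for argument at $[0]...
```

```bash
python3 -m pendant '[{"tx":0,"ty":0,"tz":0,"rx":-6.55,"ry":0,"rz":0}]' 0 60; echo; python3 -m pendant --help | head -20
```

```text
time_s: 0.18
position: [230.7, -526.3, 246.1]
tool_rot: [-110.5, 89.9, 99.7]
ft_force: [-0.4, -0.4, -0.1]
gripper_width: 1.003
invalid input: not JSON, or not a number
```

All six keys are required in each row.

```bash
python3 -m pendant '[{"tx":0,"ty":0,"tz":0,"rx":-6.55,"ry":0,"rz":0},{"tx":0,"ty":0,"tz":0,"rx":-6.55,"ry":0,"rz":0},{"tx":0,"ty":0,"tz":0,"rx":-6.55,"ry":0,"rz":0},{"tx":0,"ty":0,"tz":0,"rx":-6.55,"ry":0,"rz":0},{"tx":0,"ty":0,"tz":0,"rx":-6.55,"ry":0,"rz":0},{"tx":0,"ty":0,"tz":0,"rx":-6.55,"ry":0,"rz":0},{"tx":0,"ty":0,"tz":0,"rx":-6.55,"ry":0,"rz":0},{"tx":0,"ty":0,"tz":0,"rx":-6.55,"ry":0,"rz":0},{"tx":0,"ty":0,"tz":0,"rx":0,"ry":0,"rz":0}]'; python3 -c "
from h import *
goto([530.8,-198,170],-7.4)"
```

```text
time_s: 0.93
position: [230.6, -526.4, 246.2]
tool_rot: [-159.5, 89.9, 103.4]
ft_force: [-0.0, -0.2, -0.1]
gripper_width: 1.002
t 0.93 pos [ 230.6 -526.4  246.2] yaw_y -7.17 tilt [-0.0002  0.001 ] q [-78.2  10.4  92.1  -0.   77.6 -71. ] F [-0.  -0.2 -0.1] T [-0.01 -0.06 -0.02] gw 1.002
delta tool mm [  76.5  256.9 -363.2] rotvec [ 0.23 -0.05  0.02]
```

```bash
python3 -m pendant '[{"tx":0,"ty":0.0214,"tz":-0.0303,"rx":0,"ry":0,"rz":0},{"tx":0,"ty":0.0214,"tz":-0.0303,"rx":0,"ry":0,"rz":0},{"tx":0,"ty":0.0214,"tz":-0.0303,"rx":0,"ry":0,"rz":0},{"tx":0,"ty":0.0214,"tz":-0.0303,"rx":0,"ry":0,"rz":0},{"tx":0,"ty":0.0214,"tz":-0.0303,"rx":0,"ry":0,"rz":0},{"tx":0,"ty":0.0214,"tz":-0.0303,"rx":0,"ry":0,"rz":0},{"tx":0,"ty":0.0214,"tz":-0.0303,"rx":0,"ry":0,"rz":0},{"tx":0,"ty":0.0214,"tz":-0.0303,"rx":0,"ry":0,"rz":0},{"tx":0,"ty":0.0214,"tz":-0.0303,"rx":0,"ry":0,"rz":0},{"tx":0,"ty":0.0214,"tz":-0.0303,"rx":0,"ry":0,"rz":0}]'; python3 -c "
from h import *
goto([530.8,-198,170],-7.4)"
```

```text
time_s: 1.77
position: [482.8, -252.1, 246.6]
tool_rot: [-129.0, 90.0, 133.3]
ft_force: [0.8, -0.8, 0.7]
gripper_width: 0.998
t 1.77 pos [ 482.8 -252.1  246.6] yaw_y -7.64 tilt [-0.0001  0.0001] q [-40.1   6.5  96.5   0.   77.  -32.4] F [ 0.8 -0.8  0.7] T [-0.06 -0.06  0.  ] gw 0.998
delta tool mm [ 76.6  40.4 -60. ] rotvec [-0.24 -0.01  0.01]
```

```bash
python3 -m pendant '[{"tx":0,"ty":0.0214,"tz":-0.0303,"rx":0,"ry":0,"rz":0},{"tx":0,"ty":0.0215,"tz":-0.0299,"rx":0.2,"ry":0,"rz":0},{"tx":0.02,"ty":0,"tz":0,"rx":0,"ry":0,"rz":0},{"tx":0.02,"ty":0,"tz":0,"rx":0,"ry":0,"rz":0},{"tx":0,"ty":0,"tz":0,"rx":0,"ry":0,"rz":0},{"tx":0,"ty":0,"tz":0,"rx":0,"ry":0,"rz":0}]'; python3 -c "
from h import *
goto([530.8,-198,94],-7.4)
for n in('scene','top'):
    im=arm.grab_frame(n); np.save(f'pics/{n}1.npy',im)
s=np.load('pics/scene1.npy')[140:260,150:270];t=np.load('pics/top1.npy')[170:290,290:410]
cv2.imwrite('pics/z2.png',cv2.resize(np.hstack([s,t]),None,fx=3.3,fy=3.3,interpolation=cv2.INTER_CUBIC)[:,:,::-1])
"
```

```text
time_s: 2.27
position: [531.4, -199.0, 205.6]
tool_rot: [-114.5, 89.8, 147.8]
ft_force: [-0.1, 0.1, 1.3]
gripper_width: 1.002
t 2.27 pos [ 531.4 -199.   205.6] yaw_y -7.72 tilt [-0.0028  0.0018] q [-32.5  11.8  95.3  -0.   73.1 -24.8] F [-0.1  0.1  1.3] T [-0.01 -0.01  0.03] gw 1.002
delta tool mm [111.6  -0.4  -0.7] rotvec [-0.32 -0.08  0.17]
```

View pics/z2.png

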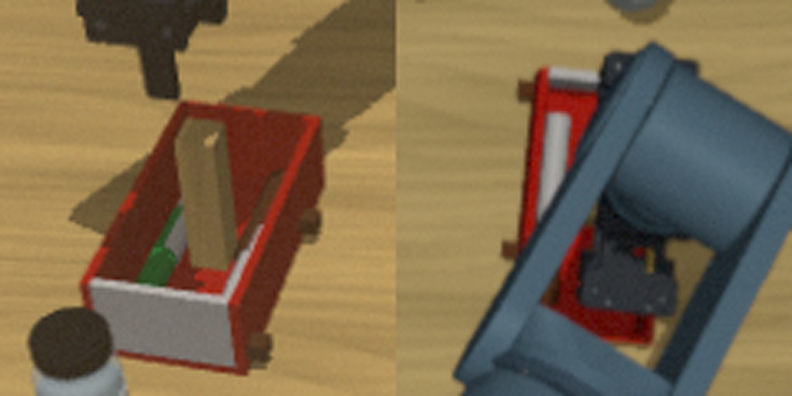

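The gripper stands above the post (scene crop: fingers at about (160,70), post top at (205,130)). However, q1 carries an offset of about 12°, so the planned turn would overrun joint 6. I'll flip the grasp by half a turn, so joint 6 goes from about 155° to 0°.

```bash
python3 -m pendant '[{"tx":0,"ty":0,"tz":0,"rx":7.16,"ry":0,"rz":0},{"tx":0,"ty":0,"tz":0,"rx":7.16,"ry":0,"rz":0},{"tx":0,"ty":0,"tz":0,"rx":7.16,"ry":0,"rz":0},{"tx":0,"ty":0,"tz":0,"rx":7.16,"ry":0,"rz":0},{"tx":0,"ty":0,"tz":0,"rx":7.16,"ry":0,"rz":0},{"tx":0,"ty":0,"tz":0,"rx":7.16,"ry":0,"rz":0},{"tx":0,"ty":0,"tz":0,"rx":7.16,"ry":0,"rz":0},{"tx":0,"ty":0,"tz":0,"rx":7.16,"ry":0,"rz":0},{"tx":0,"ty":0,"tz":0,"rx":7.16,"ry":0,"rz":0},{"tx":0,"ty":0,"tz":0,"rx":7.16,"ry":0,"rz":0}]'
python3 -m pendant '[{"tx":0,"ty":0,"tz":0,"rx":7.16,"ry":0,"rz":0},{"tx":0,"ty":0,"tz":0,"rx":7.16,"ry":0,"rz":0},{"tx":0,"ty":0,"tz":0,"rx":7.16,"ry":0,"rz":0},{"tx":0,"ty":0,"tz":0,"rx":7.16,"ry":0,"rz":0},{"tx":0,"ty":0,"tz":0,"rx":7.16,"ry":0,"rz":0},{"tx":0,"ty":0,"tz":0,"rx":7.16,"ry":0,"rz":0},{"tx":0,"ty":0,"tz":0,"rx":7.16,"ry":0,"rz":0},{"tx":0,"ty":0,"tz":0,"rx":7.16,"ry":0,"rz":0},{"tx":0,"ty":0,"tz":0,"rx":7.16,"ry":0,"rz":0},{"tx":0,"ty":0,"tz":0,"rx":7.16,"ry":0,"rz":0}]'
python3 -m pendant '[{"tx":0,"ty":0,"tz":0,"rx":7.16,"ry":0,"rz":0},{"tx":0,"ty":0,"tz":0,"rx":7.16,"ry":0,"rz":0},{"tx":0,"ty":0,"tz":0,"rx":7.16,"ry":0,"rz":0},{"tx":0,"ty":0,"tz":0,"rx":7.16,"ry":0,"rz":0},{"tx":0,"ty":0,"tz":0,"rx":7.16,"ry":0,"rz":0},{"tx":0,"ty":0,"tz":0,"rx":0.7,"ry":0,"rz":0},{"tx":0,"ty":0,"tz":0,"rx":0,"ry":0,"rz":0}]';python3 -c "
from h import *
goto([530.8,-198,94],172.6)"
```

```text
time_s: 3.2
position: [532.7, -200.7, 208.6]
tool_rot: [138.5, 89.8, -31.2]
ft_force: [0.0, 0.4, 0.2]
gripper_width: 1.002
time_s: 4.03
position: [532.7, -200.7, 208.5]
tool_rot: [-150.3, 89.8, -31.6]
ft_force: [0.7, 0.4, -0.4]
gripper_width: 1.0
time_s: 4.62
position: [532.6, -200.4, 208.1]
tool_rot: [-113.9, 89.9, -31.2]
ft_force: [0.5, 0.1, 0.2]
gripper_width: 0.996
t 4.62 pos [ 532.6 -200.4  208.1] yaw_y 172.77 tilt [ 0.0018 -0.0011] q [-32.6  11.7  95.2   0.   73.  154.7] F [0.5 0.1 0.2] T [ 0.05 -0.02  0.03] gw 0.996
delta tool mm [114.    2.3   2.3] rotvec [ 0.17 -0.05  0.11]
```

```bash
python3 -m pendant '[{"tx":0.025,"ty":0.002,"tz":0.002,"rx":0,"ry":0,"rz":0},{"tx":0.03,"ty":0,"tz":0,"rx":0,"ry":0,"rz":0},{"tx":0.03,"ty":0,"tz":0,"rx":0,"ry":0,"rz":0},{"tx":0.02,"ty":0,"tz":0,"rx":0,"ry":0,"rz":0},{"tx":0.008,"ty":0,"tz":0,"rx":0,"ry":0,"rz":0},{"tx":0,"ty":0,"tz":0,"rx":0,"ry":0,"rz":0},{"tx":0,"ty":0,"tz":0,"rx":0,"ry":0,"rz":0}]';python3 -c "
from h import *
goto([530.8,-198,94],172.6)
im=arm.grab_frame('scene'); 
cv2.imwrite('pics/z3.png',cv2.resize(im[110:260,130:290],None,fx=3.8,fy=3.8,interpolation=cv2.INTER_CUBIC)[:,:,::-1])"
```

```text
time_s: 5.2
position: [531.0, -197.9, 94.6]
tool_rot: [-113.2, 89.9, -30.5]
ft_force: [0.0, -1.1, 0.4]
gripper_width: 0.995
t 5.2 pos [ 531.  -197.9   94.6] yaw_y 172.76 tilt [ 0.0008 -0.0004] q [-32.4  19.8  99.7   0.   60.5 154.8] F [ 0.  -1.1  0.4] T [ 0.13 -0.06  0.01] gw 0.995
delta tool mm [ 0.6  0.2 -0.2] rotvec [ 0.16 -0.02  0.05]
```

View pics/z3.png

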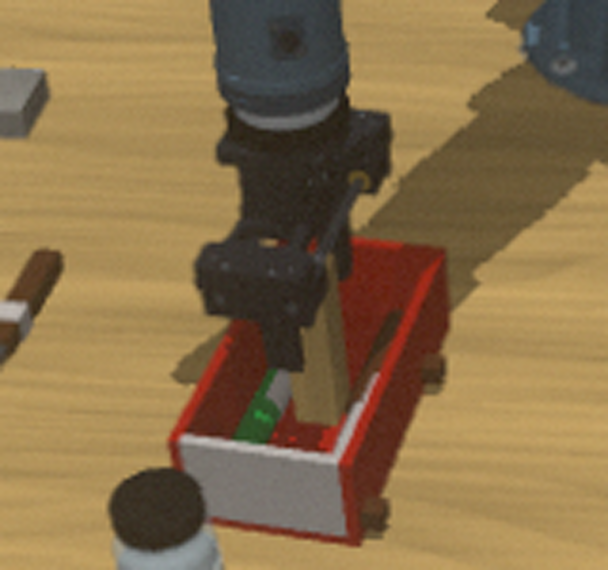

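The fingers straddle the post, with the front finger at about (283,340) and the post at about (325,350) in the crop. I'll close them.

```bash
python3 -m pendant '[{"tx":0,"ty":0,"tz":0,"rx":0,"ry":0,"rz":0},{"tx":0,"ty":0,"tz":0,"rx":0,"ry":0,"rz":0},{"tx":0,"ty":0,"tz":0,"rx":0,"ry":0,"rz":0},{"tx":0,"ty":0,"tz":0,"rx":0,"ry":0,"rz":0},{"tx":0,"ty":0,"tz":0,"rx":0,"ry":0,"rz":0},{"tx":0,"ty":0,"tz":0,"rx":0,"ry":0,"rz":0},{"tx":0,"ty":0,"tz":0,"rx":0,"ry":0,"rz":0},{"tx":0,"ty":0,"tz":0,"rx":0,"ry":0,"rz":0}]' 255 60;python3 -c "
from h import *
goto([530.8,-198,94],172.6)"
```

```text
time_s: 5.92
position: [530.5, -197.3, 93.7]
tool_rot: [57.2, 90.0, 139.9]
ft_force: [0.7, -0.4, -0.2]
gripper_width: 0.42
t 5.92 pos [ 530.5 -197.3   93.7] yaw_y 172.7 tilt [-0.0001  0.0001] q [-32.4  19.8  99.8   0.   60.4 154.9] F [ 0.7 -0.4 -0.2] T [ 0.06 -0.09  0.03] gw 0.42
delta tool mm [-0.3 -0.4 -0.6] rotvec [ 0.1   0.   -0.01]
```

```bash
python3 -m pendant '[{"tx":0,"ty":0,"tz":0,"rx":0,"ry":0,"rz":0},{"tx":0,"ty":0,"tz":0,"rx":0,"ry":0,"rz":0},{"tx":0,"ty":0,"tz":0,"rx":0,"ry":0,"rz":0},{"tx":0,"ty":0,"tz":0,"rx":0,"ry":0,"rz":0}]'
```

```text
time_s: 6.25
position: [530.2, -197.3, 93.6]
tool_rot: [76.9, 90.0, 159.6]
ft_force: [-2.7, 0.3, 2.3]
gripper_width: 0.335
```

Opening is 29.5 mm, so the post is gripped. Lifting slowly first.

```bash
python3 -m pendant '[{"tx":0,"ty":0,"tz":0,"rx":0,"ry":0,"rz":0},{"tx":-0.004,"ty":0,"tz":0,"rx":0,"ry":0,"rz":0},{"tx":-0.008,"ty":0,"tz":0,"rx":0,"ry":0,"rz":0},{"tx":-0.016,"ty":0,"tz":0,"rx":0,"ry":0,"rz":0},{"tx":-0.024,"ty":0,"tz":0,"rx":0,"ry":0,"rz":0},{"tx":-0.025,"ty":0,"tz":0,"rx":0,"ry":0,"rz":0},{"tx":-0.025,"ty":0,"tz":0,"rx":0,"ry":0,"rz":0},{"tx":-0.025,"ty":0,"tz":0,"rx":0,"ry":0,"rz":0},{"tx":-0.015,"ty":0,"tz":0,"rx":0,"ry":0,"rz":0},{"tx":-0.008,"ty":0,"tz":0,"rx":0,"ry":0,"rz":0}]';python3 -c "
from h import *
goto([461.8,178.9,244],188.1)
im=arm.grab_frame('scene'); np.save('pics/s4.npy',im)
cv2.imwrite('pics/z4.png',cv2.resize(im[60:260,110:290],None,fx=3,fy=3,interpolation=cv2.INTER_CUBIC)[:,:,::-1])"
```

```text
time_s: 7.08
position: [531.5, -197.8, 246.8]
tool_rot: [-112.5, 89.8, -29.8]
ft_force: [0.1, -0.5, -5.0]
gripper_width: 0.337
t 7.08 pos [ 531.5 -197.8  246.8] yaw_y 172.71 tilt [ 0.0037 -0.0021] q [-32.4   9.2  93.4   0.   77.2 154.9] F [ 0.1 -0.5 -5. ] T [ 0.12 -0.13 -0.01] gw 0.337
delta tool mm [  1.7 116.9 364.8] rotvec [-15.39  -0.12   0.21]
```

View pics/z4.png

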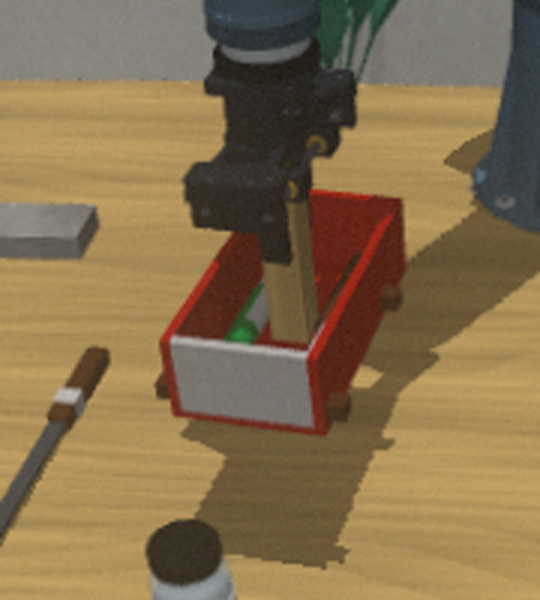

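The tote is lifted level and firmly held (grip still 29.7 mm, weight about 5 N). Now I turn it +195.4° in place.

```bash
python3 -m pendant '[{"tx":0,"ty":0,"tz":0,"rx":-2.5,"ry":0,"rz":0},{"tx":0,"ty":0,"tz":0,"rx":-5,"ry":0,"rz":0},{"tx":0,"ty":0,"tz":0,"rx":-7,"ry":0,"rz":0},{"tx":0,"ty":0,"tz":0,"rx":-7,"ry":0,"rz":0},{"tx":0,"ty":0,"tz":0,"rx":-7,"ry":0,"rz":0},{"tx":0,"ty":0,"tz":0,"rx":-7,"ry":0,"rz":0},{"tx":0,"ty":0,"tz":0,"rx":-7,"ry":0,"rz":0},{"tx":0,"ty":0,"tz":0,"rx":-7,"ry":0,"rz":0},{"tx":0,"ty":0,"tz":0,"rx":-7,"ry":0,"rz":0},{"tx":0,"ty":0,"tz":0,"rx":-7,"ry":0,"rz":0}]'
python3 -m pendant '[{"tx":0,"ty":0,"tz":0,"rx":-7,"ry":0,"rz":0},{"tx":0,"ty":0,"tz":0,"rx":-7,"ry":0,"rz":0},{"tx":0,"ty":0,"tz":0,"rx":-7,"ry":0,"rz":0},{"tx":0,"ty":0,"tz":0,"rx":-7,"ry":0,"rz":0},{"tx":0,"ty":0,"tz":0,"rx":-7,"ry":0,"rz":0},{"tx":0,"ty":0,"tz":0,"rx":-7,"ry":0,"rz":0},{"tx":0,"ty":0,"tz":0,"rx":-7,"ry":0,"rz":0},{"tx":0,"ty":0,"tz":0,"rx":-7,"ry":0,"rz":0},{"tx":0,"ty":0,"tz":0,"rx":-7,"ry":0,"rz":0},{"tx":0,"ty":0,"tz":0,"rx":-7,"ry":0,"rz":0}]'
python3 -m pendant '[{"tx":0,"ty":0,"tz":0,"rx":-7,"ry":0,"rz":0},{"tx":0,"ty":0,"tz":0,"rx":-7,"ry":0,"rz":0},{"tx":0,"ty":0,"tz":0,"rx":-7,"ry":0,"rz":0},{"tx":0,"ty":0,"tz":0,"rx":-7,"ry":0,"rz":0},{"tx":0,"ty":0,"tz":0,"rx":-7,"ry":0,"rz":0},{"tx":0,"ty":0,"tz":0,"rx":-7,"ry":0,"rz":0},{"tx":0,"ty":0,"tz":0,"rx":-7,"ry":0,"rz":0},{"tx":0,"ty":0,"tz":0,"rx":-5,"ry":0,"rz":0},{"tx":0,"ty":0,"tz":0,"rx":-2.5,"ry":0,"rz":0},{"tx":0,"ty":0,"tz":0,"rx":0,"ry":0,"rz":0}]'
python3 -c "
from h import *
goto([461.8+6.9,178.9+1,244],8.1)"
```

```text
time_s: 7.97
position: [529.7, -196.9, 242.0]
tool_rot: [-0.7, 89.8, 145.8]
ft_force: [0.3, -0.1, -4.7]
gripper_width: 0.339
time_s: 8.8
position: [529.8, -196.9, 242.0]
tool_rot: [-72.2, 89.8, 144.4]
ft_force: [-1.1, -0.3, -5.6]
gripper_width: 0.339
time_s: 9.63
position: [529.8, -196.9, 242.1]
tool_rot: [-126.5, 89.8, 146.2]
ft_force: [1.0, 0.2, -4.3]
gripper_width: 0.334
t 9.63 pos [ 529.8 -196.9  242.1] yaw_y 2.79 tilt [-0.0022  0.0015] q [-32.4   9.5  93.7   0.   77.  -35.2] F [ 1.   0.2 -4.3] T [-0.05 -0.07 -0.03] gw 0.334
delta tool mm [  -1.2  -42.7 -379.3] rotvec [-5.31 -0.1   0.12]
```

```bash
python3 -m pendant '[{"tx":0,"ty":0,"tz":0,"rx":-5.3,"ry":0,"rz":0},{"tx":0,"ty":-0.0007,"tz":-0.02,"rx":0,"ry":0,"rz":0},{"tx":0,"ty":-0.0007,"tz":-0.03,"rx":0,"ry":0,"rz":0},{"tx":0,"ty":-0.0007,"tz":-0.035,"rx":0,"ry":0,"rz":0},{"tx":0,"ty":-0.0007,"tz":-0.035,"rx":0,"ry":0,"rz":0},{"tx":0,"ty":-0.0007,"tz":-0.035,"rx":0,"ry":0,"rz":0},{"tx":0,"ty":-0.0007,"tz":-0.035,"rx":0,"ry":0,"rz":0},{"tx":0,"ty":-0.0007,"tz":-0.035,"rx":0,"ry":0,"rz":0},{"tx":0,"ty":-0.0007,"tz":-0.035,"rx":0,"ry":0,"rz":0},{"tx":0,"ty":-0.0007,"tz":-0.035,"rx":0,"ry":0,"rz":0}]'
python3 -m pendant '[{"tx":0,"ty":-0.0007,"tz":-0.035,"rx":0,"ry":0,"rz":0},{"tx":0,"ty":-0.0007,"tz":-0.03,"rx":0,"ry":0,"rz":0},{"tx":0,"ty":0,"tz":-0.015,"rx":0,"ry":0,"rz":0},{"tx":0,"ty":0,"tz":-0.0066,"rx":0,"ry":0,"rz":0},{"tx":0,"ty":0,"tz":0,"rx":0,"ry":0,"rz":0},{"tx":0,"ty":0,"tz":0,"rx":0,"ry":0,"rz":0}]'
python3 -c "
from h import *
goto([461.8+6.9,178.9+1,244],8.1)
for n in('scene','top'):
    im=arm.grab_frame(n); np.save(f'pics/{n}5.npy',im)
s=np.load('pics/scene5.npy')[70:270,290:440];t=np.load('pics/top5.npy')[160:360,140:300]
cv2.imwrite('pics/z5.png',cv2.resize(np.hstack([s,t]),None,fx=2.5,fy=2.5,interpolation=cv2.INTER_CUBIC)[:,:,::-1])"
```

```text
time_s: 10.47
position: [482.1, 95.5, 242.9]
tool_rot: [-105.6, 89.9, 172.3]
ft_force: [-0.2, 0.8, -5.6]
gripper_width: 0.334
time_s: 10.97
position: [469.6, 178.9, 243.2]
tool_rot: [-51.9, 89.9, -133.9]
ft_force: [-0.5, -0.8, -4.5]
gripper_width: 0.337
t 10.97 pos [469.6 178.9 243.2] yaw_y 7.99 tilt [-0.0007 -0.0008] q [  7.3   1.2 102.5  -0.   76.4  -0.7] F [-0.5 -0.8 -4.5] T [-0.06 -0.15  0.  ] gw 0.337
delta tool mm [-0.8 -0.8 -1.1] rotvec [-0.11  0.04  0.05]
```

View pics/z5.png

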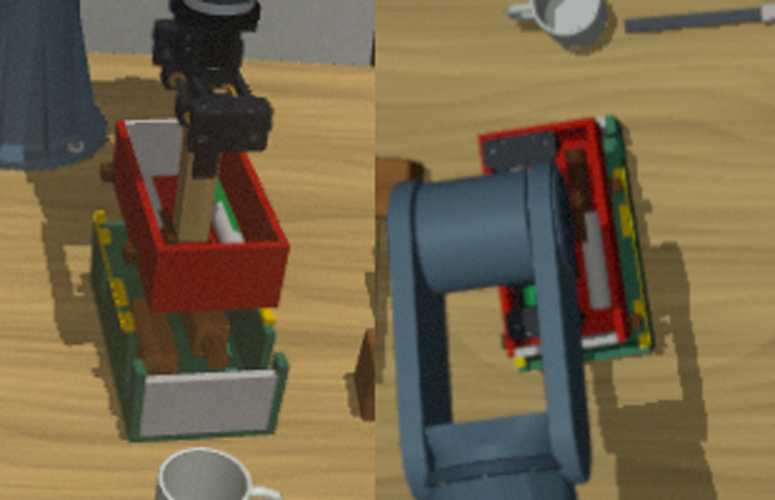

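The tote hangs over the green tote with its white end to the rear (scene crop: (150,135)). I'll check how it sits in the hand, for yaw and lateral offset.

```bash
python3 - <<'E'
from h import *
zt=lambda p:(np.array(p,float)+.5-[375,0])/2.5-.5+[140,160]
zs=lambda p:(np.array(p,float)+.5)/2.5-.5+[290,70]
P=onplane('top',zt([[480,134],[607,118],[628,340],[508,357]]),219);print(P.round(1),P.mean(0).round(1))
d=P[1]-P[2];print(np.degrees(np.arctan2(d[1],d[0])))
Q=onplane('scene',zs([[152,248],[288,240],[117,122]]),219);print(Q.round(1),((Q[1]+Q[2])/2).round(1))
d=Q[0]-Q[2];print(np.degrees(np.arctan2(d[1],d[0])))
t=np.load('pics/top5.npy')[195:310,180:270]; s=np.load('pics/scene5.npy')[110:210,325:415]
a=cv2.resize(s,(396,440),interpolation=cv2.INTER_CUBIC);b=cv2.resize(t,(396,506),interpolation=cv2.INTER_CUBIC)
o=np.zeros((506,792,3),np.uint8);o[:440,:396]=a;o[:,396:]=b;cv2.imwrite('pics/z6.png',o[:,:,::-1])
E
```

```text
[[576.1 252.  219. ]
 [590.6 121.  219. ]
 [365.3 101.  219. ]
 [349.5 222.6 219. ]] [470.4 174.1 219. ]
5.0856240573871725
[[586.8 131.3 219. ]
 [564.6 254.  219. ]
 [365.2 104.7 219. ]] [464.9 179.4 219. ]
6.851844045469479
```

View pics/z6.png

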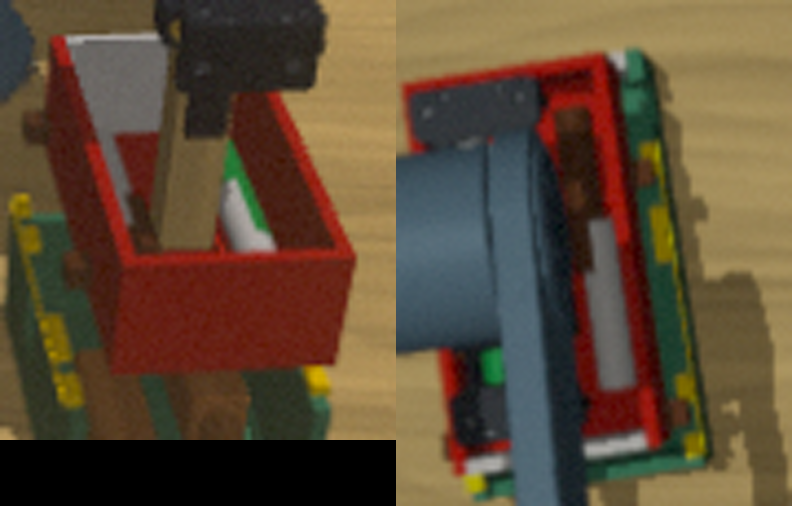

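```bash
python3 - <<'E'
from h import *
zt=lambda p:(np.array(p,float)+.5-[396,0])/4.4-.5+[180,195]
P=onplane('top',zt([[405,87],[609,54],[664,445],[460,474]]),219);print(P.round(1),P.mean(0).round(1))
for a,b in((0,3),(1,2)):
  d=P[a]-P[b];print(np.degrees(np.arctan2(d[1],d[0])),np.linalg.norm(d))
print(np.linalg.norm(P[0]-P[1]))
zs=lambda p:(np.array(p,float)+.5)/4.4-.5+[325,110]
Q=onplane('scene',zs([[126,262],[355,254],[52,38],[268,93]]),219);print(Q.round(1))
for a,b in((0,2),(1,3)):
  d=Q[a]-Q[b];print(np.degrees(np.arctan2(d[1],d[0])))
print(np.linalg.norm(Q[0]-Q[1]),((Q[1]+Q[2])/2).round(1))
E
```

```text
[[573.3 252.1 219. ]
 [590.8 132.5 219. ]
 [365.1 101.9 219. ]
 [349.8 219.4 219. ]] [469.8 176.5 219. ]
8.337418884358673 225.86381854745528
7.724343865321687 227.76297055983676
120.8382975524724
[[587.3 137.3 219. ]
 [570.9 254.1 219. ]
 [363.9 104.5 219. ]
 [415.7 225.4 219. ]]
8.34828291384843
10.462482864493994
117.91440712883582 [467.4 179.3 219. ]
```

```bash
python3 - <<'E'
from h import *
t=np.load("pics/scene0.npy"); h=hsv(t)
y=((abs(h[...,0].astype(int)-28)<6)&(h[...,1]>200)&(h[...,2]>120)).astype(np.uint8)
y[:, :320]=0;y[:,415:]=0
n,l,st,ce=cv2.connectedComponentsWithStats(y)
C=np.array([464.4,179.3]);a=np.radians(8.1);v=np.array([-np.sin(a),np.cos(a)]);u=np.array([v[1],-v[0]])
for i in range(1,n):
    if st[i,4]>3:
        p=onplane("scene",ce[i],95)[0]; print(st[i],p.round(1),"along",((p[:2]-C)@u).round(1),"lat",((p[:2]-C)@v).round(1))
E
```

```text
[378 153   5   5  15] [335.4 233.4  95. ] along -120.1 lat 71.8
[328 155   6  14  46] [379.5  96.1  95. ] along -95.7 lat -70.4
[381 159   5   7  22] [370.6 239.1  95. ] along -84.4 lat 72.4
[387 169   2   3   4] [407.5 247.9  95. ] along -46.7 lat 75.9
[389 176  11  24  79] [485.1 255.5  95. ] along 31.2 lat 72.5
[334 182   7  11  52] [490.1 112.6  95. ] along 16.1 lat -69.7
[337 194   7   8  38] [534.  119.5  95. ] along 60.4 lat -69.0
```

Both views put the strips' midline about 1.3 mm to base +y, and the tote hangs 1–2 mm to -y. I'll shift 2.8 mm and lower to just above the strips.

```bash
python3 -m pendant '[{"tx":0.008,"ty":0,"tz":-0.0028,"rx":0,"ry":0,"rz":0},{"tx":0.015,"ty":0,"tz":0,"rx":0,"ry":0,"rz":0},{"tx":0.015,"ty":0,"tz":0,"rx":0,"ry":0,"rz":0},{"tx":0.01,"ty":0,"tz":0,"rx":0,"ry":0,"rz":0},{"tx":0.004,"ty":0,"tz":0,"rx":0,"ry":0,"rz":0},{"tx":0,"ty":0,"tz":0,"rx":0,"ry":0,"rz":0},{"tx":0,"ty":0,"tz":0,"rx":0,"ry":0,"rz":0}]'
python3 -c "
from h import *
goto([468,180.5,181],8.1)
for n in('scene','top'):
    im=arm.grab_frame(n); np.save(f'pics/{n}7.npy',im)
s=np.load('pics/scene7.npy')[120:260,310:430];t=np.load('pics/top7.npy')[190:330,170:270]
cv2.imwrite('pics/z7.png',cv2.resize(np.hstack([s,t]),None,fx=3.6,fy=3.6,interpolation=cv2.INTER_CUBIC)[:,:,::-1])"
```

```text
time_s: 11.65
position: [469.6, 182.0, 191.9]
tool_rot: [100.9, 90.0, 18.9]
ft_force: [0.8, 0.4, -4.7]
gripper_width: 0.333
t 11.65 pos [469.6 182.  191.9] yaw_y 7.97 tilt [0.0001 0.    ] q [  7.7   4.5 105.3   0.   70.2  -0.3] F [ 0.8  0.4 -4.7] T [-0.02 -0.06 -0.01] gw 0.333
delta tool mm [10.9 -1.8  1.3] rotvec [-0.13 -0.   -0.  ]
```

View pics/z7.png

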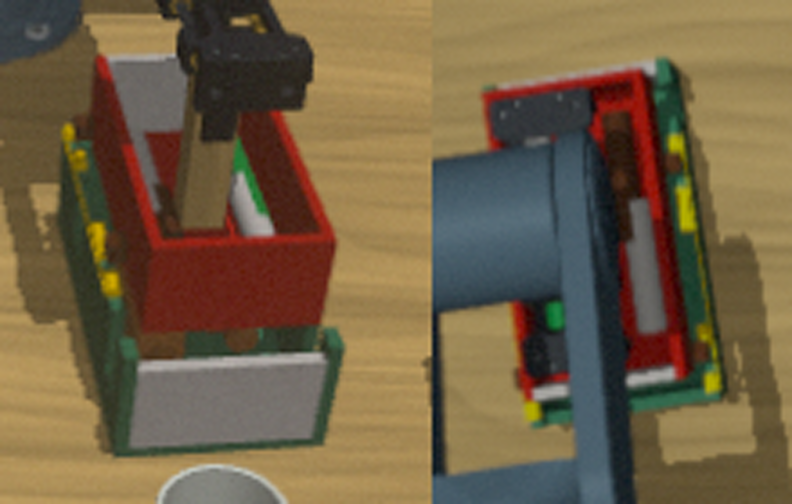

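```bash
python3 - <<'E'
from h import *
t=np.load('pics/top7.npy');s=np.load('pics/scene7.npy')
b=cv2.resize(t[200:305,175:255],None,fx=5,fy=5,interpolation=cv2.INTER_CUBIC)
a=cv2.resize(s[130:225,320:405],None,fx=4.6,fy=4.6,interpolation=cv2.INTER_CUBIC)
o=np.zeros((525,791,3),np.uint8);o[:a.shape[0],:391]=a;o[:,391:]=b;cv2.imwrite('pics/z8.png',o[:,:,::-1])
E
```

```text
(no output)
```

View pics/z8.png

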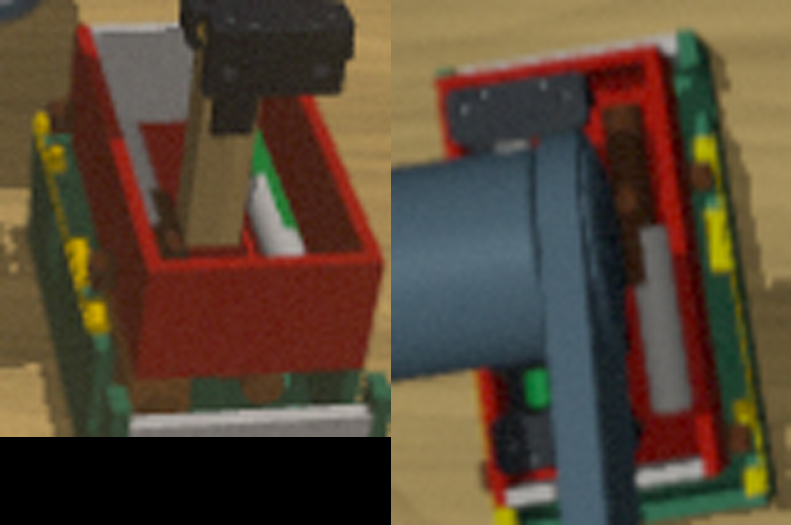

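```bash
python3 - <<'E'
from h import *
zt=lambda p:(np.array(p,float)+.5-[391,0])/5-.5+[175,200]
C=np.array([464.4,179.3]);a=np.radians(8.1);v=np.array([-np.sin(a),np.cos(a)]);u=np.array([v[1],-v[0]])
P=onplane('top',zt([[438,80],[658,48],[719,475],[495,505]]),168)[:,:2]
print(np.c_[(P-C)@u,(P-C)@v].round(1),P.mean(0).round(1),((P.mean(0)-C)@u).round(1),((P.mean(0)-C)@v).round(1))
zs=lambda p:(np.array(p,float)+.5)/4.6-.5+[320,130]
Q=onplane('scene',zs([[150,268],[382,260],[78,28],[303,95]]),168)[:,:2]
print(np.c_[(Q-C)@u,(Q-C)@v].round(1))
E
```

```text
[[ 120.3   61.1]
 [ 118.9  -58. ]
 [-109.   -57. ]
 [-106.7   62. ]] [469.9 182.1] 5.9 2.0
[[ 116.9  -56.7]
 [ 118.1   60.6]
 [-107.8  -56.4]
 [ -31.3   56.7]]
```

The tote sits laterally within 1 mm of the strips' midline and about 8 mm to base +x of the pockets, so it will land on the strips. Lowering gently.

```bash
python3 -m pendant '[{"tx":0.004,"ty":0,"tz":0,"rx":0,"ry":0,"rz":0},{"tx":0.003,"ty":0,"tz":0,"rx":0,"ry":0,"rz":0},{"tx":0.001,"ty":0,"tz":0,"rx":0,"ry":0,"rz":0},{"tx":0,"ty":0,"tz":0,"rx":0,"ry":0,"rz":0}]'
python3 -m pendant '[{"tx":0.001,"ty":0,"tz":0,"rx":0,"ry":0,"rz":0},{"tx":0.001,"ty":0,"tz":0,"rx":0,"ry":0,"rz":0},{"tx":0,"ty":0,"tz":0,"rx":0,"ry":0,"rz":0}]'
```

```text
time_s: 12.08
position: [469.1, 182.2, 183.3]
tool_rot: [-90.6, 90.0, -172.6]
ft_force: [-0.2, 1.0, -5.3]
gripper_width: 0.335
time_s: 12.33
position: [469.3, 182.2, 181.6]
tool_rot: [-88.7, 90.0, -170.7]
ft_force: [0.0, 0.8, -5.4]
gripper_width: 0.334
```

```bash
python3 -m pendant '[{"tx":0.0005,"ty":0,"tz":0,"rx":0,"ry":0,"rz":0},{"tx":0.0005,"ty":0,"tz":0,"rx":0,"ry":0,"rz":0},{"tx":0,"ty":0,"tz":0,"rx":0,"ry":0,"rz":0}]'
python3 -m pendant '[{"tx":0.0005,"ty":0,"tz":0,"rx":0,"ry":0,"rz":0},{"tx":0,"ty":0,"tz":0,"rx":0,"ry":0,"rz":0}]'; python3 -c "
from h import *
goto([468,180.5,181],8.1)"
```

```text
time_s: 12.58
position: [469.4, 182.2, 180.7]
tool_rot: [113.5, 90.0, 31.5]
ft_force: [0.6, 0.3, -5.1]
gripper_width: 0.336
time_s: 12.75
position: [469.4, 182.2, 180.6]
tool_rot: [87.8, 90.0, 5.8]
ft_force: [-2.4, -0.8, -0.8]
gripper_width: 0.336
t 12.75 pos [469.4 182.2 180.6] yaw_y 8.0 tilt [0.0001 0.    ] q [  7.7   5.3 105.9  -0.   68.8  -0.3] F [-2.4 -0.8 -0.8] T [-0.1   0.2  -0.01] gw 0.336
delta tool mm [-0.4 -1.6  1.5] rotvec [-0.1   0.   -0.01]
```

Contact is felt at TCP z 180.6 (grip point 191.6, where resting on the strips should be 192). I'll press lightly and slide towards base -x.

```bash
python3 -m pendant '[{"tx":0.0003,"ty":0,"tz":0,"rx":0,"ry":0,"rz":0},{"tx":0,"ty":-0.0005,"tz":0,"rx":0,"ry":0,"rz":0},{"tx":0,"ty":-0.0005,"tz":0,"rx":0,"ry":0,"rz":0},{"tx":0,"ty":-0.0005,"tz":0,"rx":0,"ry":0,"rz":0},{"tx":0,"ty":-0.0005,"tz":0,"rx":0,"ry":0,"rz":0},{"tx":0,"ty":0,"tz":0,"rx":0,"ry":0,"rz":0}]'; python3 -c "
from h import *
goto([468,180.5,181],8.1)"
```

```text
time_s: 13.25
position: [468.6, 182.0, 180.7]
tool_rot: [90.1, 89.8, 8.1]
ft_force: [5.3, 1.6, 0.8]
gripper_width: 0.337
t 13.25 pos [468.6 182.  180.7] yaw_y 7.99 tilt [0.003  0.0004] q [  7.7   5.1 106.1   0.   68.6  -0.3] F [5.3 1.6 0.8] T [ 0.03 -0.56 -0.08] gw 0.337
delta tool mm [-0.3 -0.8  1.4] rotvec [-0.11 -0.   -0.18]
```

```bash
python3 -m pendant '[{"tx":0,"ty":-0.0007,"tz":0,"rx":0,"ry":0,"rz":0},{"tx":0,"ty":-0.0007,"tz":0,"rx":0,"ry":0,"rz":0},{"tx":0,"ty":-0.0006,"tz":0,"rx":0,"ry":0,"rz":0},{"tx":0,"ty":0,"tz":0,"rx":0,"ry":0,"rz":0}]'; python3 -c "
from h import *
goto([468,180.5,181],8.1)"
```

```text
time_s: 13.58
position: [466.2, 181.7, 180.6]
tool_rot: [87.6, 89.9, 5.6]
ft_force: [5.2, -0.0, 2.4]
gripper_width: 0.33
t 13.58 pos [466.2 181.7 180.6] yaw_y 7.99 tilt [0.0022 0.0002] q [  7.7   4.8 106.4  -0.   68.6  -0.3] F [ 5.2 -0.   2.4] T [ 0.05 -0.64 -0.  ] gw 0.33
delta tool mm [-0.4  1.6  1.4] rotvec [-0.11  0.01 -0.13]
```

```bash
python3 -m pendant '[{"tx":0,"ty":-0.0006,"tz":0,"rx":0,"ry":0,"rz":0},{"tx":0,"ty":-0.0006,"tz":0,"rx":0,"ry":0,"rz":0},{"tx":0,"ty":-0.0006,"tz":0,"rx":0,"ry":0,"rz":0},{"tx":0,"ty":0,"tz":0,"rx":0,"ry":0,"rz":0}]'; python3 -c "
from h import *
goto([468,180.5,181],8.1)"
```

```text
time_s: 13.92
position: [464.4, 181.5, 180.5]
tool_rot: [88.7, 89.9, 6.7]
ft_force: [4.3, 0.8, 2.2]
gripper_width: 0.336
t 13.92 pos [464.4 181.5 180.5] yaw_y 8.0 tilt [0.0021 0.0002] q [  7.7   4.6 106.6  -0.   68.6  -0.3] F [4.3 0.8 2.2] T [ 0.04 -0.68 -0.04] gw 0.336
delta tool mm [-0.5  3.4  1.4] rotvec [-0.1   0.   -0.12]
```

```bash
python3 -m pendant '[{"tx":0,"ty":-0.0005,"tz":0,"rx":0,"ry":0,"rz":0},{"tx":0,"ty":-0.0005,"tz":0,"rx":0,"ry":0,"rz":0},{"tx":0,"ty":0,"tz":0,"rx":0,"ry":0,"rz":0}]'; python3 -c "
from h import *
goto([468,180.5,181],8.1)"
```

```text
time_s: 14.17
position: [463.4, 181.3, 180.5]
tool_rot: [88.7, 89.9, 6.7]
ft_force: [4.4, -0.1, 2.9]
gripper_width: 0.336
t 14.17 pos [463.4 181.3 180.5] yaw_y 8.0 tilt [0.0019 0.0002] q [  7.7   4.5 106.8  -0.   68.6  -0.3] F [ 4.4 -0.1  2.9] T [ 0.04 -0.82 -0.02] gw 0.336
delta tool mm [-0.5  4.5  1.4] rotvec [-0.1   0.   -0.11]
```

```bash
python3 -m pendant '[{"tx":0,"ty":-0.0005,"tz":0,"rx":0,"ry":0,"rz":0},{"tx":0,"ty":-0.0005,"tz":0,"rx":0,"ry":0,"rz":0},{"tx":0,"ty":0,"tz":0,"rx":0,"ry":0,"rz":0}]'; python3 -c "
from h import *
goto([468,180.5,181],8.1)"
```

```text
time_s: 14.42
position: [461.6, 181.1, 179.9]
tool_rot: [152.3, 90.0, 70.3]
ft_force: [0.4, 0.3, -3.6]
gripper_width: 0.334
t 14.42 pos [461.6 181.1 179.9] yaw_y 7.98 tilt [0.     0.0001] q [  7.7   4.4 107.    0.   68.6  -0.3] F [ 0.4  0.3 -3.6] T [-0.16 -0.11 -0.01] gw 0.334
delta tool mm [-1.1  6.2  1.5] rotvec [-0.12 -0.01 -0.  ]
```

```bash
python3 -m pendant '[{"tx":0,"ty":-0.0005,"tz":0,"rx":0,"ry":0,"rz":0},{"tx":0,"ty":0,"tz":0,"rx":0,"ry":0,"rz":0}]'; python3 -c "
from h import *
goto([468,180.5,181],8.1)"
```

```text
time_s: 14.58
position: [459.6, 180.9, 178.6]
tool_rot: [-87.6, 89.8, -169.5]
ft_force: [0.9, 0.5, -4.9]
gripper_width: 0.333
t 14.58 pos [459.6 180.9 178.6] yaw_y 8.03 tilt [-0.0035 -0.0007] q [  7.7   4.4 107.1  -0.   68.7  -0.3] F [ 0.9  0.5 -4.9] T [-0.07 -0.31  0.09] gw 0.333
delta tool mm [-2.5  8.2  1.6] rotvec [-0.07  0.01  0.21]
```

The force dropped to the tote's own weight and z started falling: the pockets are found. Lowering gently.

```bash
python3 -m pendant '[{"tx":0.001,"ty":0,"tz":0,"rx":0,"ry":0,"rz":0},{"tx":0,"ty":0,"tz":0,"rx":0,"ry":0,"rz":0}]'; python3 -c "
from h import *
goto([461.8,180.5,174],8.1)"
```

```text
time_s: 14.75
position: [459.7, 181.0, 177.6]
tool_rot: [-90.9, 89.8, -172.9]
ft_force: [0.3, -0.1, -4.3]
gripper_width: 0.335
t 14.75 pos [459.7 181.  177.6] yaw_y 8.01 tilt [-0.0034 -0.0004] q [  7.7   4.5 107.2   0.   68.6  -0.3] F [ 0.3 -0.1 -4.3] T [-0.02 -0.09 -0.1 ] gw 0.335
delta tool mm [3.6 2.  0.7] rotvec [-0.09 -0.    0.2 ]
```

```bash
python3 -m pendant '[{"tx":0.001,"ty":0,"tz":0,"rx":0,"ry":0,"rz":0},{"tx":0.001,"ty":0,"tz":0,"rx":0,"ry":0,"rz":0},{"tx":0,"ty":0,"tz":0,"rx":0,"ry":0,"rz":0}]'; python3 -c "
from h import *
goto([461.8,180.5,174],8.1)"
```

```text
time_s: 15.0
position: [460.6, 181.0, 176.3]
tool_rot: [-92.1, 89.9, -174.1]
ft_force: [0.1, -0.4, -4.7]
gripper_width: 0.337
t 15.0 pos [460.6 181.  176.3] yaw_y 8.0 tilt [-0.0014 -0.0001] q [  7.7   4.6 107.2   0.   68.3  -0.3] F [ 0.1 -0.4 -4.7] T [-0.02 -0.1  -0.02] gw 0.337
delta tool mm [2.3 1.1 0.7] rotvec [-0.1  -0.    0.08]
```

```bash
python3 -m pendant '[{"tx":0.0007,"ty":0,"tz":0,"rx":0,"ry":0,"rz":0},{"tx":0.0005,"ty":0,"tz":0,"rx":0,"ry":0,"rz":0},{"tx":0,"ty":0,"tz":0,"rx":0,"ry":0,"rz":0}]'; python3 -c "
from h import *
goto([461.8,180.5,174],8.1)"
```

```text
time_s: 15.25
position: [461.0, 181.1, 175.6]
tool_rot: [-92.1, 90.0, -174.1]
ft_force: [0.0, -0.1, -4.4]
gripper_width: 0.334
t 15.25 pos [461.  181.1 175.6] yaw_y 8.0 tilt [-0.0003 -0.    ] q [  7.7   4.7 107.2   0.   68.1  -0.3] F [ 0.  -0.1 -4.4] T [-0.04 -0.08  0.03] gw 0.334
delta tool mm [1.6 0.7 0.7] rotvec [-0.1  -0.    0.02]
```

```bash
python3 -m pendant '[{"tx":0.0008,"ty":0,"tz":0,"rx":0,"ry":0,"rz":0},{"tx":0.0006,"ty":0,"tz":0,"rx":0,"ry":0,"rz":0},{"tx":0,"ty":0,"tz":0,"rx":0,"ry":0,"rz":0}]'; python3 -c "
from h import *
goto([461.8,180.5,174],8.1)"
```

```text
time_s: 15.5
position: [461.1, 181.0, 174.2]
tool_rot: [-88.9, 90.0, -170.9]
ft_force: [-0.3, 0.3, -5.3]
gripper_width: 0.334
t 15.5 pos [461.1 181.  174.2] yaw_y 8.0 tilt [-0.0002 -0.    ] q [  7.7   4.8 107.3  -0.   68.   -0.3] F [-0.3  0.3 -5.3] T [-0.01 -0.13 -0.02] gw 0.334
delta tool mm [0.2 0.7 0.6] rotvec [-0.1   0.    0.01]
```

```bash
python3 -m pendant '[{"tx":0.0006,"ty":0,"tz":0,"rx":0,"ry":0,"rz":0},{"tx":0,"ty":0,"tz":0,"rx":0,"ry":0,"rz":0},{"tx":0,"ty":0,"tz":0,"rx":0,"ry":0,"rz":0}]'; python3 -c "
from h import *
goto([461.8,180.5,174],8.1)"
```

```text
time_s: 15.75
position: [461.1, 181.1, 173.7]
tool_rot: [-106.8, 90.0, 171.2]
ft_force: [0.3, -0.3, -5.3]
gripper_width: 0.334
t 15.75 pos [461.1 181.1 173.7] yaw_y 8.0 tilt [-0.  0.] q [  7.7   4.8 107.3   0.   67.9  -0.3] F [ 0.3 -0.3 -5.3] T [-0.06 -0.11 -0.  ] gw 0.334
delta tool mm [-0.3  0.6  0.6] rotvec [-0.1 -0.   0. ]
```

```bash
python3 -m pendant '[{"tx":0.0004,"ty":0,"tz":0,"rx":0,"ry":0,"rz":0},{"tx":0,"ty":0,"tz":0,"rx":0,"ry":0,"rz":0},{"tx":0,"ty":0,"tz":0,"rx":0,"ry":0,"rz":0}]'; python3 -c "
from h import *
goto([461.8,180.5,174],8.1)
for n in('scene','top'):
    im=arm.grab_frame(n); np.save(f'pics/{n}9.npy',im)
s=np.load('pics/scene9.npy')[120:260,310:430];t=np.load('pics/top9.npy')[190:330,170:270]
cv2.imwrite('pics/z9.png',cv2.resize(np.hstack([s,t]),None,fx=3.6,fy=3.6,interpolation=cv2.INTER_CUBIC)[:,:,::-1])"
```

```text
time_s: 16.0
position: [461.2, 181.1, 173.6]
tool_rot: [63.9, 90.0, -18.0]
ft_force: [-2.6, -0.5, -0.5]
gripper_width: 0.337
t 16.0 pos [461.2 181.1 173.6] yaw_y 8.01 tilt [ 0.0001 -0.    ] q [  7.7   4.8 107.3  -0.   67.9  -0.3] F [-2.6 -0.5 -0.5] T [-0.13  0.18  0.02] gw 0.337
delta tool mm [-0.4  0.6  0.7] rotvec [-0.09  0.   -0.  ]
```

View pics/z9.png

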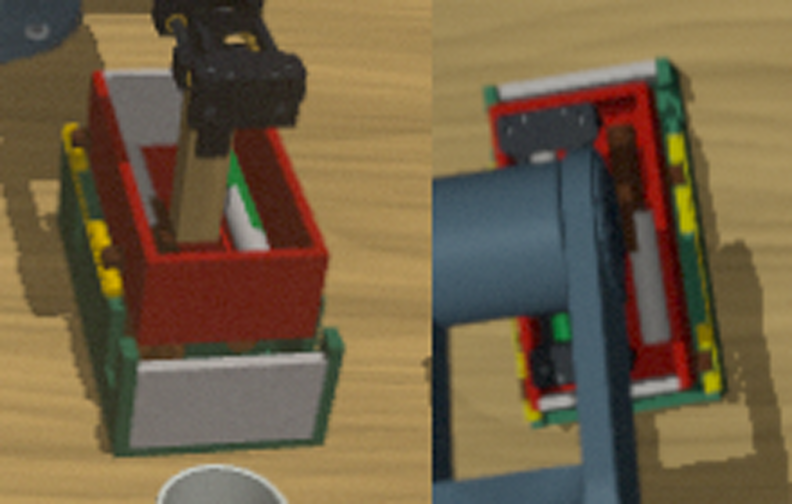

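Contact came at TCP z 173.6, exactly 7.0 mm below the strip contact. The lugs sit between the yellow pieces (top crop: (680,180) and (705,362)). Releasing.

```bash
python3 -m pendant '[{"tx":0,"ty":0,"tz":0,"rx":0,"ry":0,"rz":0},{"tx":0,"ty":0,"tz":0,"rx":0,"ry":0,"rz":0},{"tx":0,"ty":0,"tz":0,"rx":0,"ry":0,"rz":0},{"tx":0,"ty":0,"tz":0,"rx":0,"ry":0,"rz":0},{"tx":0,"ty":0,"tz":0,"rx":0,"ry":0,"rz":0},{"tx":0,"ty":0,"tz":0,"rx":0,"ry":0,"rz":0},{"tx":0,"ty":0,"tz":0,"rx":0,"ry":0,"rz":0},{"tx":0,"ty":0,"tz":0,"rx":0,"ry":0,"rz":0}]' 0 60; python3 -c "
from h import *
goto([461.8,180.5,174],8.1)"
```

```text
time_s: 16.77
position: [461.2, 181.1, 173.3]
tool_rot: [135.2, 90.0, 53.2]
ft_force: [0.0, 0.5, 0.5]
gripper_width: 0.92
t 16.77 pos [461.2 181.1 173.3] yaw_y 8.0 tilt [0. 0.] q [  7.7   4.8 107.3   0.   67.8  -0.3] F [0.  0.5 0.5] T [-0.   -0.1   0.06] gw 0.92
delta tool mm [-0.7  0.6  0.6] rotvec [-0.1 -0.  -0. ]
```

```bash
python3 -m pendant '[{"tx":-0.008,"ty":0,"tz":0,"rx":0,"ry":0,"rz":0},{"tx":-0.015,"ty":0,"tz":0,"rx":0,"ry":0,"rz":0},{"tx":-0.03,"ty":0,"tz":0,"rx":0,"ry":0,"rz":0},{"tx":-0.03,"ty":0,"tz":0,"rx":0,"ry":0,"rz":0},{"tx":-0.02,"ty":0,"tz":0,"rx":0,"ry":0,"rz":0},{"tx":0,"ty":0,"tz":0.03,"rx":0,"ry":0,"rz":0},{"tx":0,"ty":0,"tz":0.04,"rx":0,"ry":0,"rz":0},{"tx":0,"ty":0,"tz":0.04,"rx":0,"ry":0,"rz":0},{"tx":0,"ty":0,"tz":0.04,"rx":0,"ry":0,"rz":0},{"tx":0,"ty":0,"tz":0.04,"rx":0,"ry":0,"rz":0}]'
python3 -m pendant '[{"tx":0,"ty":0,"tz":0.04,"rx":0,"ry":0,"rz":0},{"tx":0,"ty":0,"tz":0.03,"rx":0,"ry":0,"rz":0},{"tx":0,"ty":0,"tz":0,"rx":0,"ry":0,"rz":0},{"tx":0,"ty":0,"tz":0,"rx":0,"ry":0,"rz":0}]'
python3 -c "
from h import *
for n in('scene','top'):
    im=arm.grab_frame(n); np.save(f'pics/{n}10.npy',im)
s=np.load('pics/scene10.npy')[120:245,310:420];t=np.load('pics/top10.npy')[190:315,170:270]
cv2.imwrite('pics/z10.png',cv2.resize(np.hstack([s,t]),None,fx=3.8,fy=3.8,interpolation=cv2.INTER_CUBIC)[:,:,::-1])
cv2.imwrite('pics/f10.png',np.load('pics/scene10.npy')[:,:,::-1])"
```

```text
time_s: 17.6
position: [487.6, -8.7, 277.3]
tool_rot: [68.3, 89.9, -13.7]
ft_force: [0.4, 0.7, -0.1]
gripper_width: 1.0
time_s: 17.93
position: [497.4, -77.9, 276.7]
tool_rot: [143.8, 90.0, 61.6]
ft_force: [-0.3, 0.6, 0.2]
gripper_width: 0.996
```

View pics/z10.png

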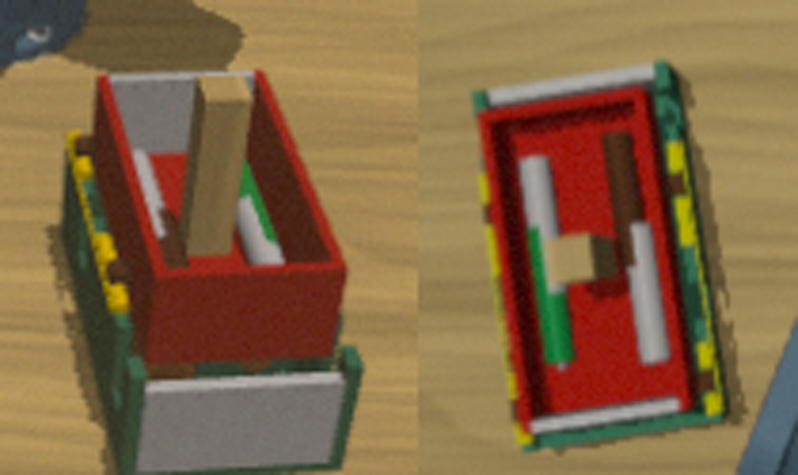

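View pics/f10.png

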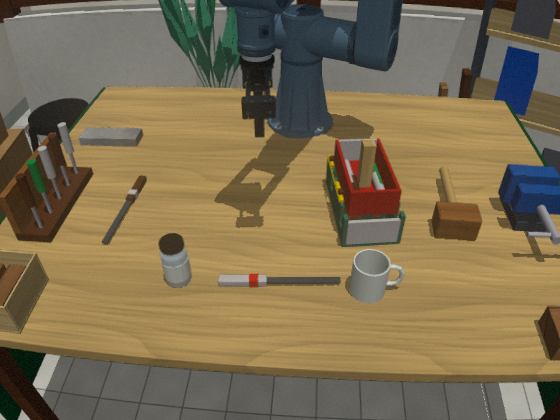

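The top crop shows all four lugs between the yellow pieces (right (677,182) and (705,380); left (488,215) and (515,408)), and the other things are unmoved. As a last check I'll measure height and level across both views.

```bash
python3 - <<'E'
from h import *
zs=lambda p:(np.array(p,float)+.5)/3.8-.5+[310,120]
zt=lambda p:(np.array(p,float)+.5-[418,0])/3.8-.5+[170,190]
names=['post top','rim +x+y','rim +x-y','rim -x-y']
S=zs([[222,90],[346,268],[157,275],[97,77]]);T=zt([[569,259],[482,114],[648,90],[690,410]])
Ps=[];Us=[]
for n,U in(('scene',S),('top',T)):
    K,D,M=cal(n);Ps.append(np.linalg.inv(M)[:3]);Us.append(cv2.undistortPoints(U.reshape(-1,1,2),K,D).reshape(-1,2).T)
X=cv2.triangulatePoints(Ps[0],Ps[1],Us[0],Us[1]);X=(X[:3]/X[3]).T
for a,b in zip(names,X.round(1)): print(a,b)
# bystander change check
for n in('scene','top'):
    d=np.abs(np.load(f'pics/{n}0.npy').astype(int)-np.load(f'pics/{n}10.npy')).max(2)
    for nm,p in dict(mug=(720,170,0),glue=(730,-250,0)).items():
        u,v=proj(n,[p])[0].astype(int);print(n,nm,(u,v),(d[v-10:v+10,u-10:u+10]>50).mean())
print(arm.read_state()['time_s'])
E
```

```text
post top [461.5 181.  208.7]
rim +x+y [565.6 254.3 150.5]
rim +x-y [581.  136.8 150.3]
rim -x-y [355.4 106.4 148.6]
scene mug (np.int64(360), np.int64(282)) 0.0
scene glue (np.int64(178), np.int64(275)) 0.0
top mug (np.int64(224), np.int64(172)) 0.0
top glue (np.int64(362), np.int64(167)) 0.0
18.0333
```

Post top comes out at 209 mm (210 when home) and the rim at 148.6–150.5 mm (150 when home), so it is level. Handing in.

```bash
python3 -c "
from station import arm
print(arm.job_done())"
```

```text
the job is handed in; nothing more can be done
None
```

The red tote is stacked on the green tote, turned half a turn, with all four lugs home in the pockets. I handed the job in after about 18 s of the 51 s allowed.

- **What I did:** I gripped the tote by its post and lifted it. I turned it so its white end lies over the green end and set it on the yellow strips about 8 mm short of the pockets. Then I slid it lightly towards base -x until the support force dropped away, lowered it into the pockets, let go and backed off. The wrist force readings while setting down and sliding stayed below about 6 N.
- **Home in the pockets:** It touched bottom 7.0 mm below where it had rested on the strips, as it should. The top view shows all four lugs between the yellow pieces.
- **Level:** Measured from both views, the rim is at 148.6 to 150.5 mm (150 expected) and the post top at 209 mm (210 expected). The fourth rim corner was not measured.
- **Other things on the bench:** The pixels around the mug and glue jar had not changed. I checked the rasps and mallet only by eye, and they looked unmoved.
- **What went wrong:**
  - The pendant refused my first move because rows need all six numbers.
  - I had to flip the grasp by half a turn so joint 6 would stay in range.
  - When the lugs broke free into the pockets, the tote jumped about 2 mm along x. It settled back as I lowered it, without any rise in force.

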